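# Count to the third gap and push the canister in

## Robot

A 7-joint arm with a two-finger parallel gripper is mounted at the origin on the work surface. World frame = base frame: x ahead of the robot, y to its left, z up, the work surface at z = 0. Lengths are in m, angles in rad, forces in N, time in s.
With the tool pointing down it reaches from about 0.4 to 0.85 m from the base axis. Payload 10.4 kg.
Tool frame: the origin (TCP) lies midway between the tips of the shut fingers; the grasp point (between the pads) lies 19 mm behind it (r.grasp_offset is the distance from the TCP to the grasp point, in m); x points along the fingers, y is the direction in which the jaws open and shut, and the axes are right-handed (so a half turn about x gives the same grasp; the last joint's range is limited). The gripper opens to 87 mm and grips with 3 to 60 N. Pads are 19 mm wide; open, the fingers measure 117 mm over their backs; the gripper's body (75 mm by 190 mm) begins 51 mm behind the grasp point.
Start: joints at [1.265, 0.332, -0.065, 1.46, 0.022, 1.35, -0.088], TCP at [0.174, -0.6, 0.223] pointing down, gripper open.
Joint ranges: [-2.6, 2.6], [-0.5, 2.12], [-1.47, 1.34], [0.16, 2.42], [-1.27, 4.41], [0.06, 2.06], [-2.6, 2.6]. Speed limits (rad/s): [2.22, 2.22, 2.79, 2.79, 3.14, 3.14, 3.14].

## Interface

Orientations are given as a unit quaternion [x, y, z, w].
In Python, from bench import r, vision, close_job gives the robot as it stands. The module is installed in compiled form; this text tells all that it offers.
- The arm moves only by the shell command python3 -m pendant 'ROWS' [OPENING] [FORCE]. ROWS is text: rows parted by semicolons, each of 6 numbers parted by spaces: the shift along the tool's x, y, z in units of 0.25 m (1.0 is 0.25 m), then the turn, a rotation vector about the tool's x, y, z in units of 1.5 rad (1.0 is 1.5 rad). A call has 1 to 8 rows; each row is the pose to reach, as a shift and turn from the pose commanded when the call began, along the tool's axes at that moment; what a row does not reach only later rows make up. A row lasts 1/10 s, in which the tool goes at most 50 mm and 8.59 degrees, less where a joint would pass 70% of its speed; a pose out of reach is approached as far as the arm can. A call with a number of a shift or a turn outside -1 to 1 is refused whole. A call with a gripper value outside its range is refused whole. OPENING is the gripper command: -1 is shut, 1 is fully open, values between are in proportion, set as the call begins (- or left out, the last holds). The fingers move at their own pace and stop on an object; FORCE is the grip in N (left out, the last holds). Time passes only in rows, so rows that repeat a pose let the fingers close. It gives the time, the measured TCP pose, the force and the opening at its end, in the units of the state.
- r.read_state(): the state, without advancing time (a new reading comes with each control period).
- vision.camera(name): name is "scene" or "top"; returns (picture, depth): 400x640x3 uint8, blue, green, red; 400x640 float32, m along the optical axis (not along the pixel's ray), 0 where there is no reading.
- vision.get_calibration(name): a dict with "camera_matrix" (3x3 intrinsics, pixels), "rvec" (rotation vector, rad) and "tvec" (3), from world to camera coordinates, as OpenCV has them. Camera axes: x right, y down, z forward; pixel columns grow to the right and rows downward; lengths in m; the calibration is good to about 2 mm. A picture is of the moment at which its call begins. get_calibration takes no time and is no camera call.
- close_job(): hands the job in, once; it reports no verdict.
The state is a dict: "time": time; "joint_positions": joint angles; "joint_vel": joint speeds; "joint_torque": joint torques, N m; "ee_pos": TCP position; "eef_rot": TCP orientation; "ft_force": force on the tool from outside, world axes, zero at the start; "torque": the same for the moment, N m; "width": finger opening in m.
Only numpy, scipy, OpenCV 4.12 (cv2) and the standard library are available. Lean on these libraries where they do the work, as an engineer would, in place of code of your own. Each camera call takes 0.05 s, during which the arm holds its last target. There are 200 camera calls.

## Task

Starting from the end of the rack where the red cup stands, run a fingertip along the back rail so that it clearly bends the blue tabs of the first, second and third gap over in turn (filled gaps count too), and do not bend any tab beyond the third. Then push the yellow canister along the worktop into that third gap until it stands against the back rail, without lifting it or tipping it over. Leave the cup, the tumbler and the other two tins where they are.

Things in the scene. Friction and masses are not known exactly. Their poses are not given: they have to be found in the camera images.
- rack: Fixed low divider rack of pale oak on the worktop, 52 mm deep, 366 mm long, 40 mm high, no floor, turned by up to 7 degrees. Origin: on the worktop, centre of the rack; x points from its open front (x = -22 mm) to its back, y along it to the left seen from the robot, z up. Seven dividers 6 mm thick, 40 mm high, at y = 0, 60, 120, 180 mm and -60, -120, -180 mm.
- mouth (a point): Middle of the rack's open front, on the worktop (x = -22 mm, y = 0 of the rack), axes as the rack's. Between the dividers are six gaps, each 54 mm wide and 38 mm deep, open to the front and above, centred at y = 150, 90, 30, -30, -90, -150 mm.
- rail_top (a point): Middle of the top of the back rail (x = 23 mm, y = 0, z = 40 mm of the rack), axes as the rack's. The rail is 14 mm thick (x = 16 to 30 mm of the rack), 40 mm high, and runs the whole length. On it, over the middle of every gap, stands one sprung blue tab (tab1 to tab6).
- tin: Closed round canister, yellow with a steel lid, 46 mm in diameter, 60 mm high, about 0.1 to 0.2 kg, loose, standing in front of the rack (on the robot's side). Origin: centre of its underside. Pushed home in a gap, its origin lies at x = -7 mm in the rack's frame, and it sticks out 8 mm from the open front.
- cup: Red ceramic cup, 76 mm across, 75 mm high, loose, standing beside one end of the rack; which end varies. Counting starts at this end. Origin: centre of its underside.
- tumbler: Clear glass tumbler, 72 mm across, 90 mm high, loose, beside the other end of the rack. Origin: centre of its underside.
- green_tin: Green tin with dark lid, 44 mm across, 42 mm high, loose, standing in one of the two outermost gaps of the rack. Origin: centre of its underside.
- white_tin: White tin with brown lid, 44 mm across, 42 mm high, loose, standing in the other outermost gap. Origin: centre of its underside.
- tab1 (a joint): Lean (rad) of the sprung blue tab over the gap at y = 150 mm of the rack. 0 = upright, + = top leans to the rack's -y (right), - = to +y (left). Hinged at the top of the rail (40 mm up), 25 mm tall (top at 65 mm), 16 mm wide along x, 4 mm thick; bends either way up to 1.5 rad under about 2 to 4 N and springs back.
- tab2 (a joint): Lean (rad) of the sprung blue tab over the gap at y = 90 mm of the rack. 0 = upright, + = top leans to the rack's -y (right), - = to +y (left). Hinged at the top of the rail (40 mm up), 25 mm tall (top at 65 mm), 16 mm wide along x, 4 mm thick; bends either way up to 1.5 rad under about 2 to 4 N and springs back.
- tab3 (a joint): Lean (rad) of the sprung blue tab over the gap at y = 30 mm of the rack. 0 = upright, + = top leans to the rack's -y (right), - = to +y (left). Hinged at the top of the rail (40 mm up), 25 mm tall (top at 65 mm), 16 mm wide along x, 4 mm thick; bends either way up to 1.5 rad under about 2 to 4 N and springs back.
- tab4 (a joint): Lean (rad) of the sprung blue tab over the gap at y = -30 mm of the rack. 0 = upright, + = top leans to the rack's -y (right), - = to +y (left). Hinged at the top of the rail (40 mm up), 25 mm tall (top at 65 mm), 16 mm wide along x, 4 mm thick; bends either way up to 1.5 rad under about 2 to 4 N and springs back.
- tab5 (a joint): Lean (rad) of the sprung blue tab over the gap at y = -90 mm of the rack. 0 = upright, + = top leans to the rack's -y (right), - = to +y (left). Hinged at the top of the rail (40 mm up), 25 mm tall (top at 65 mm), 16 mm wide along x, 4 mm thick; bends either way up to 1.5 rad under about 2 to 4 N and springs back.
- tab6 (a joint): Lean (rad) of the sprung blue tab over the gap at y = -150 mm of the rack. 0 = upright, + = top leans to the rack's -y (right), - = to +y (left). Hinged at the top of the rail (40 mm up), 25 mm tall (top at 65 mm), 16 mm wide along x, 4 mm thick; bends either way up to 1.5 rad under about 2 to 4 N and springs back.
Things that resemble listed ones, but are neither listed nor needed, are in the scene too. Of the things that look like the tin, the larger one is meant. There is more than one size of the cup; the job needs the smaller.

How it is judged:
By the outcome, as a careful person would: the job done as asked, in the order asked, and still so for the second after the job is handed in, with the robot touching nothing.
It also fails if it takes over 59 s, if anything falls off the work surface, if the arm or the gripper's body presses on something with over 40 N, if the wrist force passes 120 N, or if a joint passes its speed limit or range.

## Working session

There is one attempt and no reset: what is moved stays moved. The work goes in short steps, Python scripts to look and compute and a shell command to move; the robot and the scene stay as the last step left them, time stands still between calls to the robot, and variables do not carry over. Pictures are saved under pics/ and viewed, about 8 in all and at most 12, crops included, and the job is handed in when it is done.

```bash
mkdir -p pics; cat > h.py <<'E'
import numpy as np, cv2
from bench import r, vision
def cal(n):
    c=vision.get_calibration(n); R=cv2.Rodrigues(np.array(c["rvec"],float))[0]
    return np.array(c["camera_matrix"],float),R,np.array(c["tvec"],float).ravel()
def cloud(n,d):
    K,R,t=cal(n); v,u=np.mgrid[:400,:640]
    p=np.stack([(u-K[0,2])/K[0,0]*d,(v-K[1,2])/K[1,1]*d,d],-1)
    return (p-t)@R
E
python3 - <<'E'
from h import *
for n in("scene","top"):
    im,d=vision.camera(n); cv2.imwrite(f"pics/{n}0.png",im); np.save(f"pics/{n}0.npy",d)
    K,R,t=cal(n); print(n,-R.T@t)
s=r.read_state(); print({k:np.round(v,3) for k,v in s.items()}, r.grasp_offset)
E
```

```text
scene [1.17008839 0.39679444 0.58033777]
top [0.44050629 0.01313781 0.98677724]
{'time': np.float64(0.1), 'joint_positions': array([ 1.265,  0.333, -0.065,  1.461,  0.022,  1.35 , -0.088]), 'joint_vel': array([-0.   , -0.001,  0.   , -0.003, -0.001,  0.002,  0.001]), 'joint_torque': array([ 1.0000e-03, -6.2455e+01,  2.5000e-02, -3.9072e+01, -6.1000e-02,
        3.7000e-02,  0.0000e+00]), 'ee_pos': array([ 0.174, -0.6  ,  0.222]), 'eef_rot': array([-0.7  , -0.1  ,  0.7  , -0.099]), 'ft_force': array([-0.823,  0.695, -0.151]), 'torque': array([ 0.017, -0.032,  0.014]), 'width': np.float64(0.087)} 0.0187
```

View pics/top0.png

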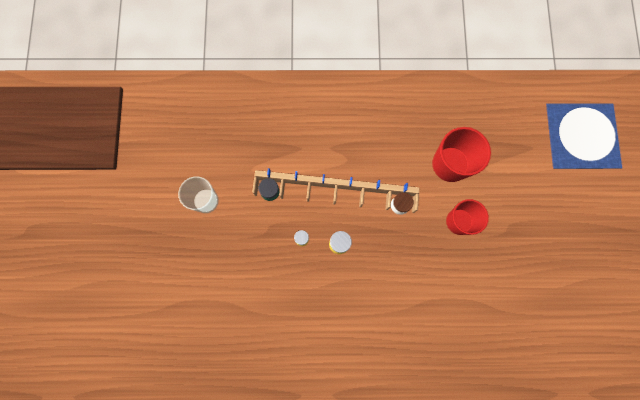

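View pics/scene0.png

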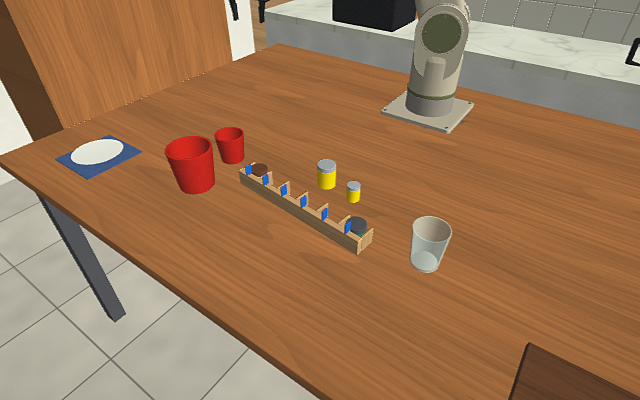

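The top view shows the rack from about (255,175) to (418,190). The small red cup is at (467,217), at the right (-y) end, so I count tab6, tab5, tab4. The larger yellow tin is at (340,242) with a small decoy at (301,238). The tumbler is at (198,194) and the big cup at (462,155).

```bash
cat > m.py <<'E'
from h import *
def measure(im,d,n="top"):
    P=cloud(n,d); hsv=cv2.cvtColor(im,cv2.COLOR_BGR2HSV); H,S,V=[hsv[...,i].astype(int) for i in range(3)]
    out={}
    blue=(H>105)&(H<130)&(S>150)&(P[...,2]>.03)
    k,l,st,c=cv2.connectedComponentsWithStats(blue.astype('uint8'))
    out['tabs']=[(st[i,4],np.round(np.median(P[l==i],0),4)) for i in range(1,k) if st[i,4]>4]
    return P,H,S,V,out
E
python3 - <<'E'
from m import *
im=cv2.imread("pics/top0.png");d=np.load("pics/top0.npy")
P,H,S,V,o=measure(im,d)
for t in o['tabs']: print(t)
Z=P[...,2]
def box(n,u0,v0,u1,v1,z0,z1,cond=None):
    m=np.zeros(Z.shape,bool); m[v0:v1,u0:u1]=1; m&=(Z>z0)&(Z<z1)
    p=P[m]; 
    if len(p)==0: print(n,'none');return
    print(n,len(p),'med',np.round(np.median(p,0),4),'min',np.round(p.min(0),4),'max',np.round(p.max(0),4)); return p
box('tin lid',320,220,360,265,.05,.07)
box('decoy',285,220,318,255,.02,.08)
box('cup rim',440,193,495,245,.067,.085)
box('bigcup',430,120,495,190,.09,.13)
box('tumbler',175,170,222,218,.08,.1)
box('green',255,178,281,205,.038,.05)
box('white',388,192,416,218,.038,.05)
# rail: oak top points
m=np.zeros(Z.shape,bool); m[168:200,250:422]=1; m&=(Z>.034)&(Z<.046)&(H<25)&(S>50)&(V>120)
p=P[m]; 
# rail back edge: per-y max-x
ys=np.arange(p[:,1].min()+.01,p[:,1].max()-.01,.006); e=[]
for y in ys:
    q=p[abs(p[:,1]-y)<.003]
    if len(q): e.append((y,q[:,0].max()))
e=np.array(e); f=np.polyfit(e[:,0],e[:,1],1); print('back edge',f,np.degrees(np.arctan(f[0])),np.std(e[:,1]-np.polyval(f,e[:,0])),'y range',p[:,1].min(),p[:,1].max(), np.median(p[:,2]))
E
```

```text
(np.int32(13), array([0.677 , 0.1135, 0.0585]))
(np.int32(8), array([0.6688, 0.0539, 0.0652]))
(np.int32(6), array([ 0.6603, -0.0044,  0.062 ]))
(np.int32(11), array([ 0.6561, -0.0645,  0.0652]))
(np.int32(15), array([ 0.6516, -0.1227,  0.0642]))
(np.int32(17), array([ 0.6437, -0.1818,  0.0629]))
tin lid 368 med [ 0.5277 -0.0393  0.0599] min [ 0.5049 -0.0607  0.0511] max [ 0.5492 -0.0182  0.0646]
decoy 175 med [0.5383 0.0435 0.0416] min [0.523  0.0284 0.0217] max [0.554  0.0586 0.047 ]
cup rim 281 med [ 0.5785 -0.3173  0.0742] min [ 0.5397 -0.3495  0.0672] max [ 0.6144 -0.2748  0.0801]
bigcup 674 med [ 0.7173 -0.3089  0.1039] min [ 0.6582 -0.3552  0.09  ] max [ 0.7639 -0.2478  0.1104]
tumbler 240 med [0.6303 0.2687 0.0886] min [0.5915 0.2269 0.0802] max [0.6637 0.2982 0.0944]
green 321 med [0.6485 0.1164 0.0417] min [0.6265 0.0899 0.038 ] max [0.67   0.1457 0.0476]
white 348 med [ 0.6162 -0.1787  0.0418] min [ 0.5939 -0.2068  0.038 ] max [ 0.6374 -0.1467  0.046 ]
back edge [0.11545833 0.67167414] 6.586112621684594 0.0019039785854856118 y range -0.21492728079786153 0.15192926774668644 0.03971408655937308
```

```bash
cat > g.py <<'E'
import sys
from h import *
from scipy.spatial.transform import Rotation as Ro
# rack frame (rail_top centre measured)
psi=-np.arctan(.1145); X=np.array([np.cos(psi),np.sin(psi),0]); Y=np.array([-np.sin(psi),np.cos(psi),0])
O=np.array([.660,-.0343,0])-.023*X
def W(x,y,z): return O+x*X+y*Y+np.array([0,0,z])
def go(x,y,z,jaw):
    s=r.read_state(); R0=Ro.from_quat(s['eef_rot']); best=None
    yj=X if jaw=='x' else Y
    for sg in(1,-1):
        xt=np.array([0,0,-1.]); yt=sg*yj; M=Ro.from_matrix(np.stack([xt,yt,np.cross(xt,yt)],1))
        rv=(R0.inv()*M).as_rotvec()
        if best is None or np.linalg.norm(rv)<np.linalg.norm(best): best=rv
    sh=R0.inv().apply(W(x,y,z)-s['ee_pos'])
    e=s['ee_pos']-O
    print('world tgt',W(x,y,z).round(4),'now rack',np.round([e@X,e@Y,e[2]],4),'rows',(sh/.25).round(3),(best/1.5).round(3),'F',s['ft_force'].round(1),'t',round(s['time'],2))
if __name__=='__main__': a=sys.argv; go(*map(float,a[1:4]),a[4])
E
python3 - <<'E'
from g import *
s=r.read_state(); print(Ro.from_quat(s['eef_rot']).as_matrix().round(3)); print(O,np.degrees(psi))
go(.023,-.18,.22,'x'); go(.023,-.18,.22,'y')
E
```

```text
[[-0.     0.279 -0.96 ]
 [ 0.001 -0.96  -0.279]
 [-1.    -0.001  0.   ]]
[ 0.6371493 -0.0316836  0.       ] -6.531920831693638
world tgt [ 0.6395 -0.2131  0.22  ] now rack [-0.3952 -0.6171  0.2218] rows [ 0.008 -0.966 -2.219] [-0.783 -0.     0.001] F [-0.8  0.7 -0.2] t 0.1
world tgt [ 0.6395 -0.2131  0.22  ] now rack [-0.3952 -0.6171  0.2218] rows [ 0.008 -0.966 -2.219] [0.265 0.    0.001] F [-0.8  0.7 -0.2] t 0.1
```

```bash
python3 -m pendant '0 -0.43 -1 0.265 0 0;0 -0.43 -1 0.265 0 0;0 -0.43 -1 0.265 0 0;0 -0.43 -1 0.265 0 0;0 -0.43 -1 0.265 0 0;0 -0.43 -1 0.265 0 0;0 -0.43 -1 0.265 0 0;0 -0.43 -1 0.265 0 0' -1; python3 g.py .023 -.18 .2 y
```

```text
time: 0.9
ee_pos: [0.3845, -0.427, 0.2222]
eef_rot: [-0.706, 0.04, 0.706, 0.04]
ft_force: [-0.5, 0.3, 0.7]
width: 0.0307
world tgt [ 0.6395 -0.2131  0.2   ] now rack [-0.2061 -0.4215  0.2222] rows [ 0.088 -0.965 -0.917] [0. 0. 0.] F [-0.5  0.3  0.7] t 0.9
```

```bash
python3 -m pendant '0.09 -0.965 -0.917 0 0 0;0.09 -0.965 -0.917 0 0 0;0.09 -0.965 -0.917 0 0 0;0.09 -0.965 -0.917 0 0 0;0.09 -0.965 -0.917 0 0 0;0.09 -0.965 -0.917 0 0 0;0.09 -0.965 -0.917 0 0 0;0.09 -0.965 -0.917 0 0 0' -1; python3 g.py .023 -.18 .052 y
```

```text
time: 1.7
ee_pos: [0.642, -0.2097, 0.1984]
eef_rot: [-0.706, 0.038, 0.706, 0.04]
ft_force: [-0.7, 0.4, -0.6]
width: 0.0004
world tgt [ 0.6395 -0.2131  0.052 ] now rack [ 0.0251 -0.1763  0.1984] rows [0.586 0.016 0.008] [0.003 0.001 0.002] F [-0.7  0.4 -0.6] t 1.7
```

```bash
python3 -m pendant '0.15 0.016 0.008 0 0 0;0.3 0.016 0.008 0 0 0;0.4 0.016 0.008 0 0 0;0.47 0.016 0.008 0 0 0;0.47 0.016 0.008 0 0 0;0.47 0.016 0.008 0 0 0' -1; python3 g.py .023 -.18 .052 y
python3 - <<'E'
from h import *
a,_=vision.camera("scene"); b,_=vision.camera("top")
f=lambda i,u,v:cv2.resize(i[v:v+150,u:u+200],(800,600),interpolation=cv2.INTER_CUBIC)[:]
cv2.imwrite("pics/a1.png",cv2.resize(np.hstack([a[100:250,150:350],b[100:250,330:530]]),(800,300),interpolation=cv2.INTER_CUBIC))
E
```

```text
time: 2.3
ee_pos: [0.6369, -0.2193, 0.083]
eef_rot: [-0.706, 0.041, 0.706, 0.041]
ft_force: [-0.3, -0.5, 0.9]
width: 0.0006
world tgt [ 0.6395 -0.2131  0.052 ] now rack [ 0.0211 -0.1864  0.083 ] rows [ 0.124 -0.026 -0.007] [-0.002  0.    -0.   ] F [-0.3 -0.5  0.9] t 2.3
```

View pics/a1.png

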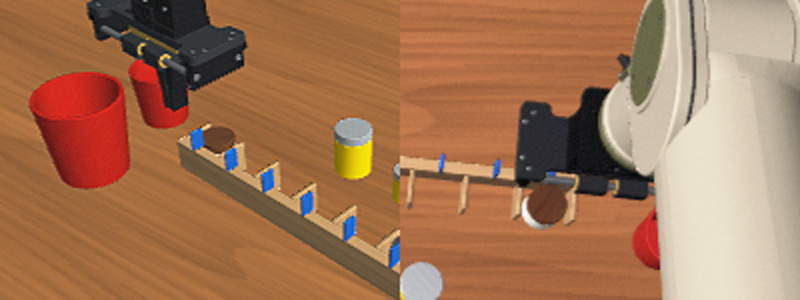

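Fingertip is over the rail's right end, clear of the cups, with tabs 6 to 1 in line. Lowering and sweeping.

```bash
python3 -m pendant '0.06 0 -0.007 0 0 0;0.12 0 -0.007 0 0 0;0.12 0 -0.007 0 0 0;0.12 0 -0.007 0 0 0' -1; python3 g.py .023 -.013 .051 y
python3 -m pendant '0 -0.04 0 0 0 0;0 -0.08 0 0 0 0;0 -0.12 0 0 0 0;0 -0.16 0 0 0 0;0 -0.2 0 0 0 0;0 -0.24 0 0 0 0;0 -0.28 0 0 0 0;0 -0.32 0 0 0 0' -1; python3 g.py .023 -.013 .051 y
python3 - <<'E'
from h import *
a,_=vision.camera("scene")
cv2.imwrite("pics/a2.png",cv2.resize(a[100:260,200:400],(800,640))[:600])
E
```

```text
time: 2.8
ee_pos: [0.6387, -0.2175, 0.0517]
eef_rot: [-0.705, 0.04, 0.706, 0.041]
ft_force: [0.2, -0.3, 0.3]
width: 0.0008
world tgt [ 0.6585 -0.0472  0.051 ] now rack [ 0.0226 -0.1845  0.0517] rows [ 0.003 -0.686 -0.001] [-0.     0.001  0.   ] F [ 0.2 -0.3  0.3] t 2.8
time: 3.6
ee_pos: [0.6484, -0.1368, 0.0525]
eef_rot: [-0.706, 0.04, 0.706, 0.041]
ft_force: [-0.7, -0.2, 0.7]
width: 0.0003
world tgt [ 0.6585 -0.0472  0.051 ] now rack [ 0.0231 -0.1031  0.0525] rows [ 0.006 -0.361  0.   ] [-0.  0.  0.] F [-0.7 -0.2  0.7] t 3.6
```

View pics/a2.png

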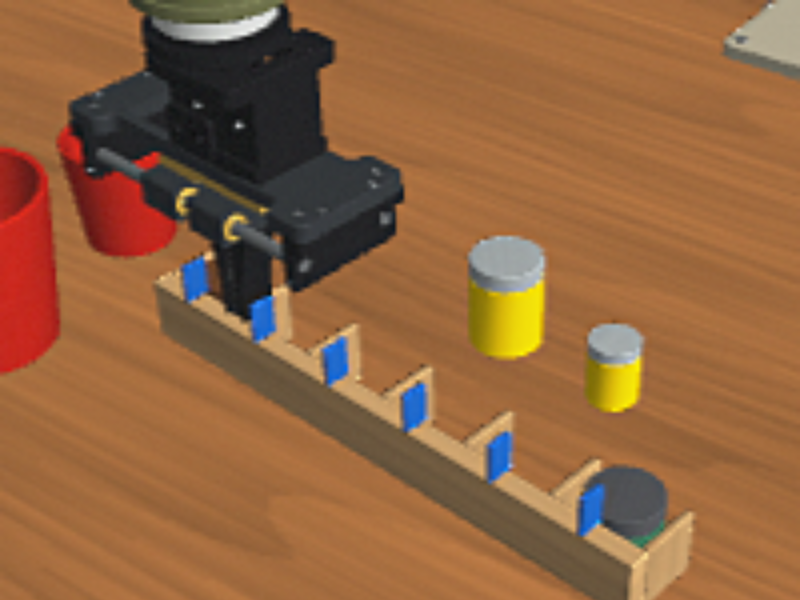

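Finger is between tab6 (195,280, sprung back upright) and tab5 (262,318). Advancing into tab5 and checking that it bends.

```bash
python3 -m pendant '0.005 -0.04 0 0 0 0;0.005 -0.08 0 0 0 0;0.005 -0.08 0 0 0 0' -1; python3 g.py .023 -.013 .051 y
python3 - <<'E'
from h import *
a,_=vision.camera("scene")
cv2.imwrite("pics/a3.png",cv2.resize(a[140:220,220:330],(660,480),interpolation=cv2.INTER_CUBIC))
E
```

```text
time: 3.95
ee_pos: [0.6508, -0.1165, 0.0513]
eef_rot: [0.706, -0.04, -0.706, -0.04]
ft_force: [-1.4, -0.1, 2.4]
width: 0.0005
world tgt [ 0.6585 -0.0472  0.051 ] now rack [ 0.0232 -0.0828  0.0513] rows [ 0.002 -0.279  0.001] [0.001 0.    0.   ] F [-1.4 -0.1  2.4] t 3.95
```

View pics/a3.png

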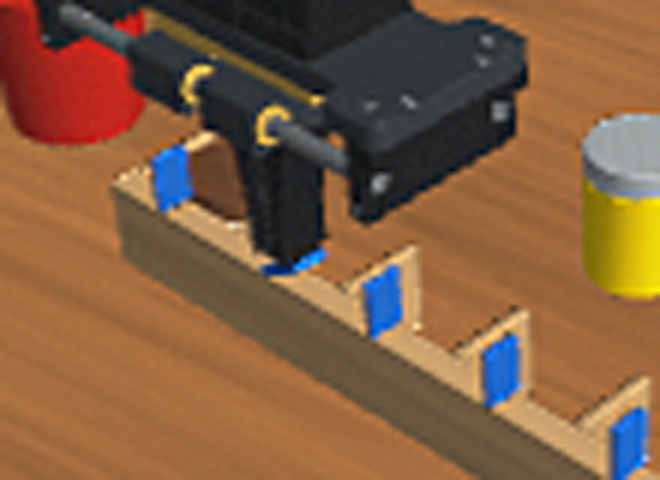

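Tab5 (295,262) is bent well over under the fingertip, tab4 (382,300) upright. On to tab4, then straight up.

```bash
python3 -m pendant '0 -0.04 0 0 0 0;0 -0.08 0 0 0 0;0 -0.12 0 0 0 0;0 -0.16 0 0 0 0;0 -0.20 0 0 0 0;0 -0.24 0 0 0 0;0 -0.27 0 0 0 0;0 -0.27 0 0 0 0' -1; python3 g.py .023 -.013 .051 y
python3 - <<'E'
from h import *
a,_=vision.camera("scene")
cv2.imwrite("pics/a4.png",cv2.resize(a[140:240,230:370],(700,500),interpolation=cv2.INTER_CUBIC))
E
```

```text
time: 4.8
ee_pos: [0.6586, -0.0494, 0.0515]
eef_rot: [0.706, -0.04, -0.706, -0.04]
ft_force: [0.2, -0.1, 2.8]
width: 0.0004
world tgt [ 0.6585 -0.0472  0.051 ] now rack [ 0.0233 -0.0152  0.0515] rows [ 0.002 -0.009  0.001] [ 0.001 -0.     0.001] F [ 0.2 -0.1  2.8] t 4.8
```

View pics/a4.png

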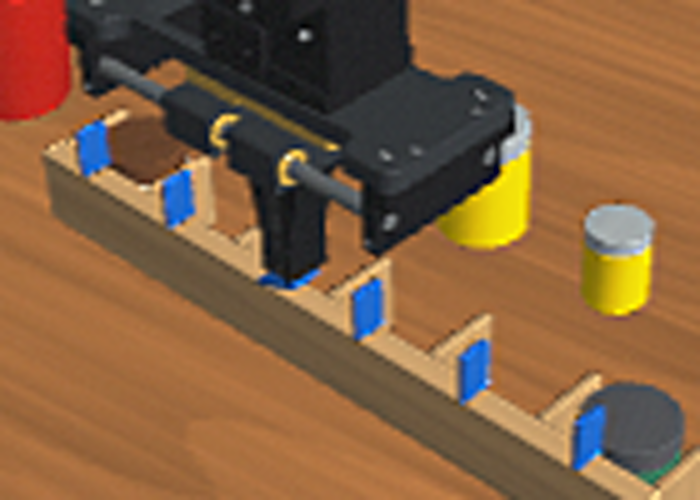

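```bash
python3 -m pendant '-0.1 0 0 0 0 0;-0.25 0 0 0 0 0;-0.4 0 0 0 0 0;-0.4 0 0 0 0 0;-0.4 0.02 0.2 0 0 0;-0.4 0.02 0.4 0 0 0;-0.4 0.02 0.6 0 0 0;-0.4 0.02 0.73 0 0 0' -1; python3 -m pendant '0 0 0 0 0 0;0 0 0 0 0 0;0 0 0 0 0 0' -0.45;  python3 g.py -.160 -.020 .014 y
python3 - <<'E'
from m import *
im,d=vision.camera("top")
P,H,S,V,o=measure(im,d); Z=P[...,2]
for t in o['tabs']: print(t)
m=np.zeros(Z.shape,bool); m[220:265,320:362]=1; m&=(abs(Z-.06)<.006)&(S<60)
p=P[m]; print(len(p),np.median(p,0), (p.min(0)+p.max(0))/2)
cv2.imwrite("pics/top5.png",cv2.resize(im[140:290,220:430],(800,571)))
E
```

```text
time: 5.65
ee_pos: [0.4734, -0.0353, 0.1506]
eef_rot: [-0.706, 0.041, 0.706, 0.041]
ft_force: [0.4, 0.3, 0.3]
width: 0.0005
time: 5.95
ee_pos: [0.4774, -0.0355, 0.1514]
eef_rot: [0.706, -0.041, -0.706, -0.041]
ft_force: [1.2, -0.2, 0.3]
width: 0.0171
world tgt [ 0.4759 -0.0334  0.014 ] now rack [-0.1583 -0.022   0.1514] rows [ 0.55  -0.008  0.007] [-0.001 -0.001  0.   ] F [ 1.2 -0.2  0.3] t 5.95
(np.int32(13), array([0.6772, 0.1135, 0.0635]))
(np.int32(8), array([0.669 , 0.0539, 0.064 ]))
(np.int32(6), array([ 0.6602, -0.0043,  0.0638]))
(np.int32(11), array([ 0.6561, -0.0633,  0.0644]))
(np.int32(16), array([ 0.649 , -0.1225,  0.064 ]))
(np.int32(16), array([ 0.6429, -0.1814,  0.0633]))
  return _methods._mean(a, axis=axis, dtype=dtype,
  ret = um.true_divide(
Traceback (most recent call last):
ValueError: zero-size array to reduction operation minimum which has no identity
```

```bash
python3 -m pendant '0.1 0 0 0 0 0;0.25 -0.008 0.007 0 0 0;0.4 -0.008 0.007 0 0 0;0.5 -0.008 0.007 0 0 0;0.55 -0.008 0.007 0 0 0;0.55 -0.008 0.007 0 0 0;0.55 -0.008 0.007 0 0 0' -0.45; python3 g.py -.035 -.030 .014 y
python3 - <<'E'
from h import *
a,_=vision.camera("scene")
cv2.imwrite("pics/a5.png",cv2.resize(a[120:260,230:430],(800,560),interpolation=cv2.INTER_CUBIC))
E
```

```text
time: 6.7
ee_pos: [0.4759, -0.0331, 0.0146]
eef_rot: [0.706, -0.04, -0.706, -0.041]
ft_force: [-0.4, -0.5, 0.3]
width: 0.024
world tgt [ 0.599  -0.0575  0.014 ] now rack [-0.16   -0.0198  0.0146] rows [ 0.003  0.041 -0.5  ] [-0.    -0.001  0.   ] F [-0.4 -0.5  0.3] t 6.7
```

View pics/a5.png

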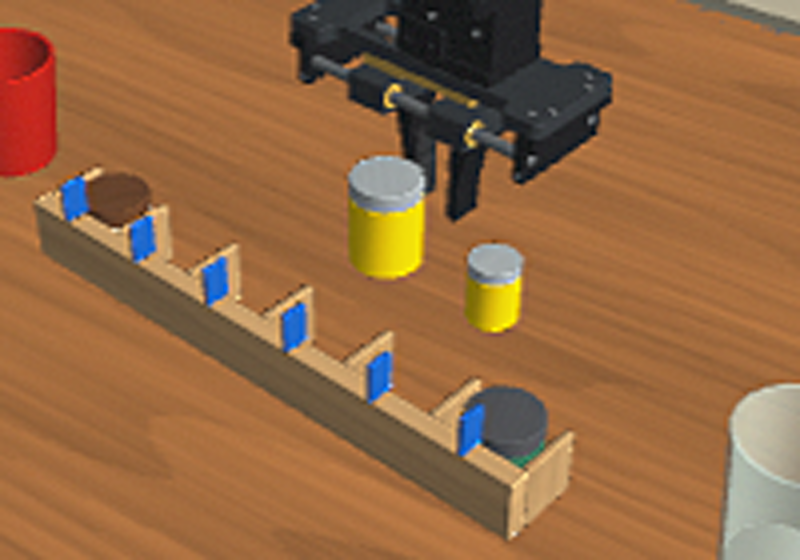

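Tin (386,215) stands directly ahead of the two fingertips. Tabs are upright again. Pushing.

```bash
python3 -m pendant '0 0 -0.03 0 0 0;0 0 -0.055 0 0 0;0 0 -0.07 0 0 0;0 0 -0.09 0 0 0;0 0.004 -0.11 0 0 0;0 0.008 -0.13 0 0 0;0 0.012 -0.15 0 0 0;0 0.016 -0.17 0 0 0' -0.45; 
python3 -m pendant '0 0.005 -0.02 0 0 0;0 0.01 -0.04 0 0 0;0 0.015 -0.06 0 0 0;0 0.02 -0.08 0 0 0;0 0.024 -0.1 0 0 0;0 0.025 -0.11 0 0 0;0 0.025 -0.12 0 0 0;0 0.025 -0.12 0 0 0' -0.45;python3 g.py -.035 -.030 .014 y
python3 - <<'E'
from m import *
from g import O,X,Y
im,d=vision.camera("scene")
P,H,S,V,o=measure(im,d,"scene"); Z=P[...,2]
q=P-O; qx=q@X; qy=q@Y
m=(abs(Z-.06)<.004)&(S<60)&(qx>-.13)&(qx<.01)&(abs(qy+.03)<.04)
for nm,v in(('x',qx[m]),('y',qy[m])): print(nm,m.sum(),v.min(),np.median(v),v.max())
cv2.imwrite("pics/a6.png",cv2.resize(im[120:260,230:430],(800,560),interpolation=cv2.INTER_CUBIC))
E
```

```text
time: 7.55
ee_pos: [0.517, -0.0422, 0.0138]
eef_rot: [-0.706, 0.041, 0.706, 0.041]
ft_force: [-1.6, 0.6, 0.8]
width: 0.0237
time: 8.35
ee_pos: [0.5461, -0.0518, 0.0138]
eef_rot: [0.706, -0.041, -0.706, -0.041]
ft_force: [-0.3, 0.1, -0.3]
width: 0.024
world tgt [ 0.599  -0.0575  0.014 ] now rack [-0.0882 -0.0303  0.0138] rows [-0.001 -0.002 -0.213] [-0.001 -0.    -0.   ] F [-0.3  0.1 -0.3] t 8.35
x 215 -0.09236883630315805 -0.05958748349423823 -0.035811350175601005
y 215 -0.050394579292981564 -0.02688648586775227 -0.0028306840082589677
```

View pics/a6.png

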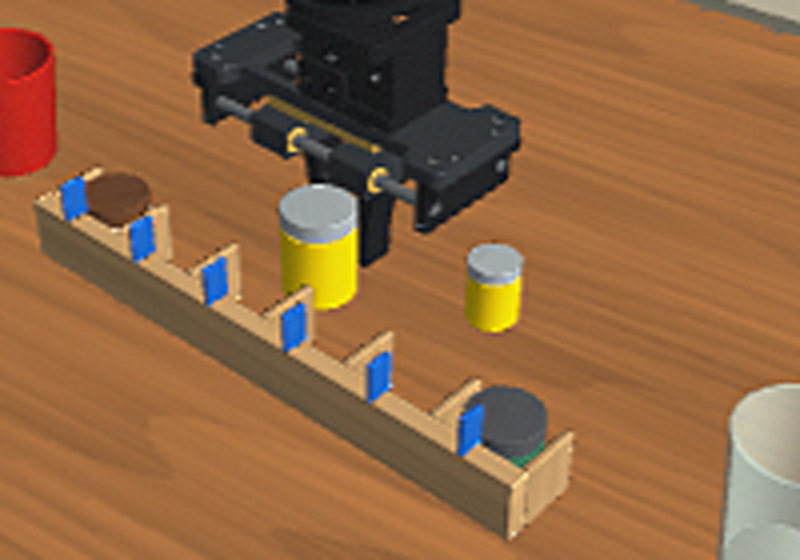

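```bash
python3 - <<'E'
from m import *
from g import O,X,Y
im,d=vision.camera("scene")
P,H,S,V,o=measure(im,d,"scene"); 
for a,t in o['tabs']: print(a,np.round([(t-O)@X,(t-O)@Y,t[2]],4))
q=P-O; qx=q@X; qy=q@Y; Z=P[...,2]
m=(abs(Z-.04)<.003)&(qx>-.022)&(qx<.010)
y=qy[m]; 
for c in(-.12,-.06,0,.06,.12):
  s=y[abs(y-c)<.012]; print(c,len(s),s.min(),np.median(s),s.max())
E
```

```text
44 [ 0.0245 -0.1481  0.0539]
47 [ 0.0245 -0.0879  0.0543]
49 [ 0.025  -0.0279  0.0556]
48 [0.0253 0.0321 0.0551]
51 [0.0261 0.0923 0.0553]
55 [0.0233 0.1517 0.0559]
-0.12 34 -0.13181874700750632 -0.12547474770091224 -0.11537966928667437
-0.06 22 -0.062104631451897374 -0.05895177445717839 -0.05566090951807078
0 31 -0.003296701326833839 0.0017769615652210825 0.005011210828029515
0.06 30 0.056501066500615905 0.06174132818305645 0.06384693528611532
0.12 44 0.11657112212172342 0.1222894397873249 0.13068585569340804
```

```bash
python3 -m pendant '0 0.003 -0.01 0 0 0;0 0.006 -0.02 0 0 0;0 0.009 -0.03 0 0 0;0 0.012 -0.04 0 0 0;0 0.012 -0.045 0 0 0;0 0.012 -0.045 0 0 0' -0.45;python3 g.py -.035 -.030 .014 y
cat > t.py <<'E'
from m import *
from g import O,X,Y
im,d=vision.camera("scene")
P,H,S,V,o=measure(im,d,"scene"); Z=P[...,2]
q=P-O; qx=q@X; qy=q@Y
m=(abs(Z-.06)<.004)&(S<60)&(qx>-.13)&(qx<.03)&(abs(qy+.03)<.04)
for nm,v in(('x',qx[m]),('y',qy[m])): print(nm,m.sum(),v.min(),np.median(v),v.max())
E
python3 t.py
```

```text
time: 9.05
ee_pos: [0.5569, -0.0561, 0.0138]
eef_rot: [0.706, -0.041, -0.706, -0.041]
ft_force: [0.2, -0.0, 0.2]
width: 0.0241
world tgt [ 0.599  -0.0575  0.014 ] now rack [-0.077  -0.0334  0.0138] rows [-0.001 -0.014 -0.168] [-0.001 -0.    -0.   ] F [ 0.2 -0.   0.2] t 9.05
x 223 -0.08333859611591779 -0.04848249621471042 -0.025297987468322496
y 223 -0.05418753445115926 -0.029753640897754393 -0.005951245032862541
```

```bash
python3 -m pendant '0 0 -0.014 0 0 0;0 0 -0.028 0 0 0;0 0 -0.042 0 0 0;0 0 -0.056 0 0 0;0 0 -0.07 0 0 0;0 0 -0.084 0 0 0;0 0 -0.098 0 0 0;0 0 -0.112 0 0 0' -0.45;python3 g.py -.035 -.030 .014 y; python3 t.py
```

```text
time: 9.9
ee_pos: [0.5847, -0.0592, 0.0138]
eef_rot: [0.706, -0.041, -0.706, -0.041]
ft_force: [-1.1, 1.0, 0.2]
width: 0.024
world tgt [ 0.599  -0.0575  0.014 ] now rack [-0.049  -0.0333  0.0138] rows [-0.001 -0.013 -0.056] [-0. -0. -0.] F [-1.1  1.   0.2] t 9.9
x 231 -0.052521766592586526 -0.020121051096911872 0.00247013168432265
y 231 -0.054871667098229625 -0.029255348904147424 -0.005189624249863799
```

```bash
python3 -m pendant '0 0 -0.012 0 0 0;0 0 -0.024 0 0 0;0 0 -0.036 0 0 0;0 0 -0.046 0 0 0;0 0 -0.05 0 0 0;0 0 -0.054 0 0 0;0 0 -0.056 0 0 0;0 0 -0.056 0 0 0' -0.45;python3 g.py -.035 -.030 .014 y; python3 t.py
```

```text
time: 10.75
ee_pos: [0.5984, -0.0608, 0.0138]
eef_rot: [0.706, -0.041, -0.706, -0.041]
ft_force: [-0.4, 0.3, 0.2]
width: 0.024
world tgt [ 0.599  -0.0575  0.014 ] now rack [-0.0352 -0.0333  0.0138] rows [-0.001 -0.013 -0.001] [-0. -0. -0.] F [-0.4  0.3  0.2] t 10.75
x 226 -0.03960309476193208 -0.0070543323230404 0.0157101422538879
y 226 -0.05456348413789299 -0.027588772417571253 -0.005551650253859409
```

```bash
python3 -m pendant '0 0 -0.002 0 0 0;0 0 -0.004 0 0 0;0 0 -0.004 0 0 0' -0.45;python3 -m pendant '0 0 -0.002 0 0 0;0 0 -0.004 0 0 0;0 0 -0.004 0 0 0' -0.45;python3 g.py -.035 -.030 .014 y; python3 t.py
```

```text
time: 11.1
ee_pos: [0.5988, -0.0608, 0.0137]
eef_rot: [-0.706, 0.041, 0.706, 0.04]
ft_force: [-5.7, 0.8, 3.5]
width: 0.0237
time: 11.4
ee_pos: [0.599, -0.0608, 0.0136]
eef_rot: [-0.705, 0.041, 0.707, 0.04]
ft_force: [-9.6, 0.8, 6.2]
width: 0.0239
world tgt [ 0.599  -0.0575  0.014 ] now rack [-0.0346 -0.0333  0.0136] rows [-0.002 -0.013  0.002] [-0.     0.002 -0.   ] F [-9.6  0.8  6.2] t 11.4
x 218 -0.03886046262596794 -0.00665670791581743 0.015194680828871005
y 218 -0.05339322186147311 -0.028015220356047026 -0.0054322047412964
```

Contact against the rail (10 N). Backing off straight, then up, and a final check.

```bash
python3 -m pendant '0 0 0.015 0 0 0;0 0 0.04 0 0 0;0 0 0.1 0 0 0;0 0 0.2 0 0 0;0 0 0.3 0 0 0;-0.2 0 0.4 0 0 0;-0.4 0 0.5 0 0 0;-0.5 0 0.55 0 0 0' -0.45; python3 -m pendant '-0.2 0 0 0 0 0;-0.4 0 0.1 0 0 0;-0.4 0 0.1 0 0 0;-0.4 0 0.1 0 0 0;-0.4 0 0.1 0 0 0'; python3 t.py
python3 - <<'E'
from m import *
im,d=vision.camera("top"); a,_=vision.camera("scene")
cv2.imwrite("pics/a7.png",np.vstack([cv2.resize(im[130:270,170:500],(700,297)),cv2.resize(a[100:280,130:470],(700,300))[:300]]))
P=cloud("top",d); Z=P[...,2]
def box(n,u0,v0,u1,v1,z0,z1):
    m=np.zeros(Z.shape,bool); m[v0:v1,u0:u1]=1; m&=(Z>z0)&(Z<z1)
    p=P[m]; print(n,len(p),'med',np.round(np.median(p,0),4) if len(p) else 0)
box('tin',315,175,365,222,.055,.063)
box('decoy',285,220,318,255,.02,.08)
box('cup rim',440,193,495,245,.067,.085)
box('bigcup',430,120,495,190,.09,.13)
box('tumbler',175,170,222,218,.08,.1)
box('green',255,178,281,205,.038,.05)
box('white',388,192,416,218,.038,.05)
E
```

```text
time: 12.25
ee_pos: [0.463, -0.0451, 0.141]
eef_rot: [0.707, -0.041, -0.705, -0.04]
ft_force: [1.3, 0.9, 0.5]
width: 0.0239
time: 12.75
ee_pos: [0.4386, -0.0425, 0.2376]
eef_rot: [-0.706, 0.041, 0.706, 0.041]
ft_force: [-0.2, -0.6, -0.0]
width: 0.024
x 204 -0.02870417580746427 -0.0057193700273192975 0.015135428931139177
y 204 -0.054361593390397984 -0.030341042312976907 -0.009857000509564682
tin 340 med [ 0.6284 -0.0641  0.06  ]
decoy 177 med [0.5383 0.0435 0.0414]
cup rim 287 med [ 0.5797 -0.3171  0.0742]
bigcup 676 med [ 0.7176 -0.3099  0.1041]
tumbler 246 med [0.6304 0.2691 0.0888]
green 319 med [0.6485 0.1164 0.0419]
white 354 med [ 0.6163 -0.1782  0.0418]
```

View pics/a7.png

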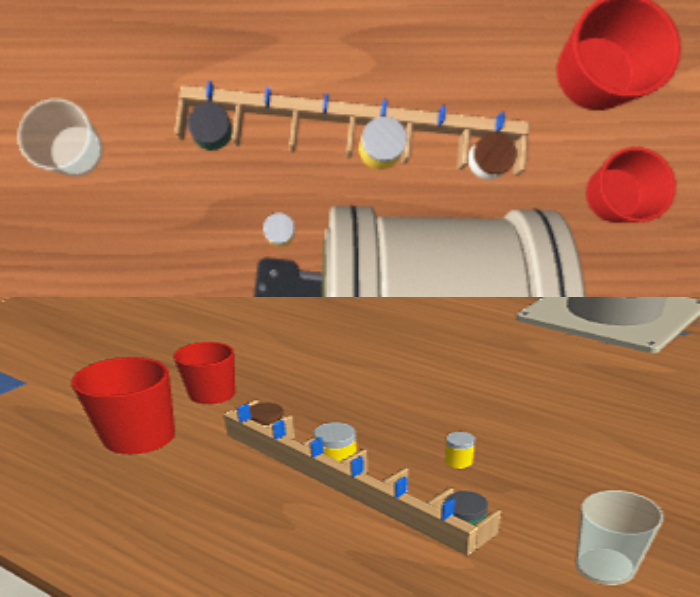

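The canister (383,140) stands upright in the third gap from the cup end, against the rail. All the tabs are upright and everything else is where it was.

```bash
python3 -c "from bench import close_job; print(close_job())"
```

```text
the job is handed in; nothing more can be done
None
```

The job is done and handed in at about 13 s on the robot's clock.

- **Tabs:** The small red cup stands at the rack's right end, so I swept the shut fingertip from there over tab6, tab5 and tab4. I lifted off about 20 mm short of tab3. Pictures show tab5 and tab4 bent well over. I took no picture while the fingertip crossed tab6, but the pass was at the same height and on the same line.
- **Canister:** I pushed the larger yellow canister along the worktop with two low fingertips into the third gap. At the rail the contact force rose to about 10 N, and then I backed off.
- **Final check:**
  - **Canister:** it is upright with its lid at 60 mm. Its front edge is at rack x of about 15–16 mm, where the rail face is at 16 mm. It sits about 1–2 mm off the gap's centre.
  - **Tabs and other things:** all tabs are upright. The cup, tumbler, green tin, white tin and the lookalikes are within about 1 mm of where they started.
- **Failed check:** One top-camera check of the canister before the push failed because the arm blocked the view. I used the scene camera instead.

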